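# Hang the hook-on shelf on the slotted bench rack and press it home

## Robot

A 6-joint arm with a two-finger parallel gripper is mounted at the origin on a cart in front of the work surface, level with it; the furniture and walls round the work are solid. World frame = base frame: x ahead of the robot, y to its left, z up, the work surface at z = 0. Lengths are in m, angles in rad, forces in N, time in s.
With the tool pointing down it reaches from about 0.325 to 0.75 m from the base axis. Payload 7.6 kg.
Tool frame: the origin (TCP) lies on the centre line of the jaws, within the pads' length; the fingertips stand tcp_to_tips ahead of it and the grasp point (between the pads) lies 3 mm ahead of it (tcp_to_tips is the distance from the TCP to the fingertips, in m); z points along the fingers, x is the direction in which the jaws open and shut, and the axes are right-handed (so a half turn about z gives the same grasp; the last joint's range is limited). The gripper opens to 85 mm and grips with 20 to 120 N. Pads are 22 mm wide; open, the fingers measure 114 mm over their backs; the gripper's body (76 mm by 85 mm) begins 54 mm behind the grasp point. The pads swing forward as they close: fully open they stand 13 mm farther back than shut.
Start: joints at [-1.247, 0.052, 1.401, -0, 1.689, -0.07], TCP at [0.201, -0.485, 0.253] pointing down, gripper open.
Joint ranges: [-2.9, 2.9], [-0.91, 2.17], [0.12, 2.37], [-1.06, 4.2], [0.26, 2.73], [-2.93, 2.93]. Speed limits (rad/s): [2.57, 2.57, 3.01, 3.14, 3.14, 3.14].

## Interface

Orientations are given as [roll, pitch, yaw] about the fixed x, y, z axes, in that order (R = Rz(yaw) Ry(pitch) Rx(roll)).
In Python, from plant import * gives the robot as it stands.
- The arm moves only by the shell command python3 -m handwheel 'ROWS' [FORCE]. ROWS is JSON, a list of rows, each a list of 3 entries, a list of its own where there are three numbers: the opening in per cent of the stroke, from 0 (shut) to 100 (fully open), then the shift along the tool's x, y, z each as a share of 0.03 m, from -1 to 1, then the turn, a rotation vector about the tool's x, y, z each as a share of 5 degrees, from -1 to 1. A call has 1 to 12 rows; each row shifts and turns the commanded pose from where the row before left it, along the tool's axes as they then stand; what a row does not reach is not made up. A row lasts 1/10 s, in which the tool goes at most 50 mm and 8.59 degrees, less where a joint would pass 70% of its speed; a pose out of reach is approached as far as the arm can. A call with a number of a shift or a turn outside -1 to 1 is refused whole. A call with a gripper value outside its range is refused whole. The fingers move at their own pace and stop on an object; FORCE is the grip in N (left out, the last holds). Time passes only in rows, so rows that do not move let the fingers close. It gives the time, the measured TCP pose, the force and the opening at its end, in the units of the state.
- sense(): the state, without advancing time (a new reading comes with each control period).
- snapshot(name): name is "scene" or "top" or "wrist"; returns a dict with "image" (384x512x3 uint8, red, green, blue), "depth" (384x512 float32, m along the optical axis (not along the pixel's ray), 0 where there is no reading), "K" (3x3 intrinsics, pixels), "D" ([k1, k2, p1, p2, k3] as OpenCV has them; the pictures are not rectified), "xyz" and "rotation" of the camera in the world; the wrist camera has in their place "mount" (4x4, takes a point from camera to tool coordinates, whose origin is the TCP and whose axes are the tool frame's). Camera axes: x right, y down, z forward; pixel columns grow to the right and rows downward; lengths in m; the calibration is good to about 2 mm. A picture is of the moment at which its call begins: read the wrist's pose just before it.
- sign_off(): hands the job in, once; it reports no verdict.
Trained networks look in a picture, given as the dict that the camera call returned (one of the last four; its "shot" number tells which), for a name from the list of things; names that differ only in an ending like _2 or _b are one class to them, and where a whole thing is asked for, a point or a joint stands for the part that bears it (a point fixed in the world has none). Each returns a list of dicts, best first, with "score" (0 to 1); they miss things now and then, are a little off and sometimes report something else, mostly with a low value. They report only what shows in the picture. A call takes as long as a camera call. They do not tell look-alikes from the thing itself.
- find_in(picture, query): "centre" ([x, y, z] in m, in the coordinates of the camera as it stood for that picture, good to about 4 mm: the middle of the surface that is visible of it).
- trace(picture, query): "region" (384x512 bool, what is visible of it).
The state is a dict: "t": time; "q": joint angles; "joint_velocities": joint speeds; "joint_torque": joint torques, N m; "ee_pos": TCP position; "ee_rot": TCP orientation; "force": force on the tool from outside, world axes, zero at the start; "wrist_torque": the same for the moment, N m; "gripper_width": opening from 0.0 (shut) to 1.0 (fully open).
Only numpy, scipy, OpenCV 4.12 (cv2) and the standard library are available. Lean on these libraries where they do the work, as an engineer would, in place of code of your own. Each camera call takes 0.05 s, during which the arm holds its last target.

## Task

Hang the narrow steel shelf on the bench rack: put its four hooks into the two upper slots of each upright, let it down until it rests on the two sprung catches, and let go so that it hangs by itself. Then press it down until it is fully home and both catches have snapped out over its ears. Leave the two specimen pots standing where they are under it.

Things in the scene. Friction and masses are not known exactly. Their poses are not given: they have to be found in the camera images.
- rack: Fixed grey bench rack: 2 channel uprights (44 wide, 206 mm high, at y = +-110 mm) on a base plate (5 thick, x -62..24 mm). Origin: middle, bench level, in the plane of the uprights' front faces; x points backward through the slots, y left, z up. Each upright has 3 slots, 12 wide, 40 mm high, web 4 mm thick; slot bottoms at z = 56, 106, 156 mm. Space between the uprights is open.
- shelf_mid (a point): Centre of the loose steel shelf's trough, 254 (y) x 52 (x) x 34 mm (z), underside 17 mm below; open top, 3 mm walls, 0.28-0.46 kg; grip it across x at mid length. Axes at home parallel to the rack's. Rear (+x): a hook plate at each end, y = +-110 mm, 18 wide, rear face at x = +30 mm, up to 92 mm above the underside.
- flange_left (a point): Top middle of the left hook plate's top flange (38 x 24 mm, 92 mm above the shelf's underside, 22 mm in front of the plate's rear face): the place to press. Each plate has 2 hooks at its middle, 5 mm thick, necks' undersides 25 and 75 mm above the shelf's underside, neck 10 high, leg reaching 22 mm down below the neck, whole hook 11 mm out to the rear.
- flange_right (a point): The same on the right end (y = -110 mm) of the shelf. Shelf home: plates flat on the uprights, necks on the slot bottoms, flange top 173 mm above the bench, shelf_mid at (-30, 0, 98) mm in the rack's frame. To enter the slots the shelf must be 22 to 30 mm higher than home (26 best), pushed in along the rack's x until the plates touch.
- catch_left (a joint): Sprung catch on the left upright, outboard of the slots, sloped above, flat below, lower face 126 mm above the bench; m it is pushed back: 0 = out (5 mm proud), 0.005 = flush. Let down, the shelf's ear (4 mm thick strip beside the plate) stops on its slope 10-16 mm above home, hooks already behind the web; 3 to 8 N down at that end moves it past, then it snaps out over the ear.
- catch_right (a joint): The same catch on the right upright. Both snap back to 0 when the shelf is home; a catch that stays pushed back means that end is not down.
- pot_a_mid (a point): Centre of a white-lidded specimen pot, 49 mm wide, 65 mm high, standing on the rack's base under the shelf's place, left.
- pot_b_mid (a point): Centre of the second such pot, to the right of the first.
Not all that is in view belongs to the job. What is shaped like the part that bears pot_b_mid but purple is not meant.

How it is judged:
On the way:
1. the shelf hangs by its hooks in the two upper rows of slots, resting on the catches, let go of and not yet pressed home (contact force between the fingers and shelf below 0.3 N and x of shelf_mid in the frame of rack between -0.037 and -0.026 m and z of flange_left in the frame of rack between 0.1775 and 0.19 m and z of flange_right in the frame of rack between 0.1775 and 0.19 m), for 0.2 s.
At the end, for the whole second after the job is handed in: Hooked in the two upper slot rows, both ends home (flange tops 169.5 to 175.5 mm over the bench), plates on the uprights within 5 mm, centred within 6 mm, level within 4 degrees, both catches out within 1.5 mm, at rest; pots upright, moved under 30 mm (x of shelf_mid in the frame of rack between -0.035 and -0.026 m and y of shelf_mid in the frame of rack between -0.006 and 0.006 m and angle between the z axis of rack and the z axis of shelf_mid, either way round below 0.07 rad and z of flange_left in the frame of rack between 0.1695 and 0.1755 m and z of flange_right in the frame of rack between 0.1695 and 0.1755 m and value of joint each of catch_left, catch_right below 0.0015 m and linear speed of shelf below 0.02 m/s and angle between each of pot_a_mid, pot_b_mid's own z axis and vertical below 0.2 rad and distance of each of pot_a_mid, pot_b_mid from where it was at the start of the episode below 0.03 m); the robot touches nothing.
It fails at once if a specimen pot was tipped over or shifted by more than 30 mm (angle between any of pot_a_mid, pot_b_mid's own z axis and vertical above 0.3 rad or distance of any of pot_a_mid, pot_b_mid from where it was at the start of the episode above 0.03 m).
It also fails if it takes over 48 s, if anything falls off the work surface, if the arm or the gripper's body presses on something with over 40 N, if the wrist force passes 120 N, or if a joint passes its speed limit or range.

## Working session

There is one attempt and no reset: what is moved stays moved. The work goes in short steps, Python scripts to look and compute and a shell command to move; the robot and the scene stay as the last step left them, time stands still between calls to the robot, and variables do not carry over. Pictures are saved under pics/ and viewed, and the job is handed in when it is done.

```bash
ls; mkdir -p pics; cat > h.py <<'E'
from plant import *
import numpy as np, cv2
from scipy.spatial.transform import Rotation as R
np.set_printoptions(precision=4,suppress=True)
def cam(s,st=None):
    if 'mount' in s:
        T=np.eye(4);T[:3,:3]=R.from_euler('xyz',st['ee_rot']).as_matrix();T[:3,3]=st['ee_pos']
        return T@np.array(s['mount'])
    T=np.eye(4);r=np.array(s['rotation'])
    T[:3,:3]=r if r.shape==(3,3) else R.from_euler('xyz',r).as_matrix();T[:3,3]=s['xyz'];return T
def cloud(s,st=None):
    d=s['depth'];h,w=d.shape;u,v=np.meshgrid(np.arange(w),np.arange(h))
    p=cv2.undistortPoints(np.stack([u,v],-1).reshape(-1,1,2).astype(np.float64),np.array(s['K'],float),np.array(s['D'],float)).reshape(h,w,2)
    P=np.dstack([p[...,0]*d,p[...,1]*d,d]);T=cam(s,st)
    P=P@T[:3,:3].T+T[:3,3];P[d<=0]=np.nan;return P
def save(s,n): cv2.imwrite('pics/'+n,s['image'][...,::-1])
E
python3 - <<'E'
from h import *
st=sense();print(st)
for n in('scene','top'):
    s=snapshot(n);save(s,n+'0.png');T=cam(s);print(n,s['rotation'],T[:3,3])
    np.savez('pics/'+n+'0.npz',P=cloud(s),im=s['image'])
    for q in('rack','shelf_mid','flange_left','flange_right','catch_left','catch_right','pot_a_mid','pot_b_mid'):
        for r in find_in(s,q): print(q,round(r['score'],2),T[:3,:3]@r['centre']+T[:3,3])
E
```

```text
pics
{'t': 0.0, 'q': array([-1.2473,  0.0528,  1.4017,  0.    ,  1.6886, -0.0703]), 'joint_velocities': array([ 0.0026,  0.0007,  0.    ,  0.0002, -0.0019, -0.0014]), 'joint_torque': array([  0.    , -38.1671, -36.0184,  -0.0001,   0.0061,   0.    ]), 'ee_pos': array([ 0.2014, -0.4845,  0.2525]), 'ee_rot': array([-3.1414,  0.0016, -1.177 ]), 'force': array([0.0352, 0.3367, 0.8449]), 'wrist_torque': array([-0.0112, -0.0456,  0.0119]), 'gripper_width': 0.9995578288617435}
scene [-1.9847  0.0227 -0.543 ] [ 0.031  -0.9803  0.4756]
rack 0.72 [ 0.5552 -0.3242  0.0831]
shelf_mid 0.67 [ 0.4408 -0.2373  0.0199]
flange_left 0.64 [ 0.4324 -0.2384  0.0236]
flange_right 0.82 [ 0.4339 -0.2389  0.0234]
catch_right 0.3 [ 0.442  -0.2381  0.0202]
pot_a_mid 0.75 [ 0.5272 -0.2054  0.0611]
pot_a_mid 0.24 [ 0.5104 -0.3004  0.0538]
pot_b_mid 0.63 [ 0.3154 -0.3325  0.0417]
pot_b_mid 0.58 [ 0.5137 -0.2992  0.0508]
pot_b_mid 0.36 [ 0.5271 -0.2059  0.059 ]
top [-2.9229 -0.0023 -1.543 ] [ 0.2698 -0.2268  0.9167]
rack 0.96 [ 0.5471 -0.2273  0.005 ]
shelf_mid 0.66 [ 0.4222 -0.182   0.0038]
flange_left 0.81 [ 0.4183 -0.1867  0.0012]
flange_right 0.66 [ 0.4223 -0.1872  0.0031]
catch_left 0.36 [ 0.4198 -0.1893  0.002 ]
catch_right 0.16 [ 0.5251 -0.1834  0.0678]
pot_a_mid 0.59 [ 0.5261 -0.1862  0.0716]
pot_b_mid 0.86 [ 0.5093 -0.2773  0.0691]
pot_b_mid 0.63 [ 0.3163 -0.3134  0.0643]
```

View pics/scene0.png

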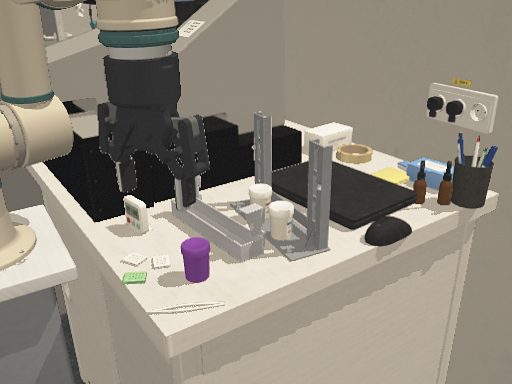

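View pics/top0.png

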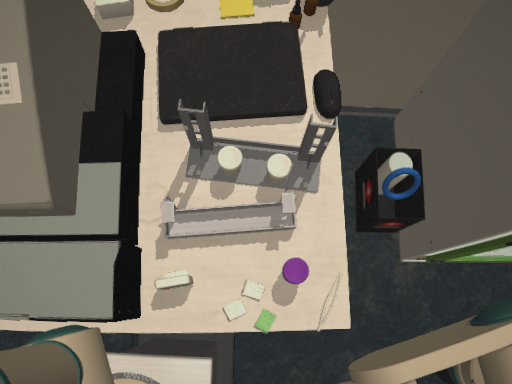

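```bash
python3 - <<'E'
from h import *
d=np.load('pics/top0.npz');P=d['P']
def rect(m,n):
    p=P[m];
    nl,lab,stt,c=cv2.connectedComponentsWithStats(m.astype(np.uint8))
    for i in range(1,nl):
        if stt[i,4]<25: continue
        q=P[lab==i]; r=cv2.minAreaRect((q[:,:2]*1000).astype(np.float32)); print(n,stt[i],'cen',r,'med',np.median(q,0))
z=P[...,2]; box=(P[...,0]>.33)&(P[...,0]<.7)&(P[...,1]>-.42)&(P[...,1]<-.03)
rect(box&(z>.195)&(z<.215),'uptop')
rect(box&(z>.08)&(z<.1),'flange')
rect(box&(z>.055)&(z<.075),'pot')
rect(box&(z>.025)&(z<.042)&(P[...,0]<.47),'rim')
E
python3 - <<'E'
import cv2
a=cv2.imread('pics/top0.png')[80:250,140:350];cv2.imwrite('pics/topc.png',cv2.resize(a,None,fx=3.7,fy=3.5,interpolation=2))
E
```

```text
uptop [177  99  29  16 164] cen ((575.66845703125, -124.79816436767578), (44.247920989990234, 20.521076202392578), 84.10696411132812) med [ 0.5692 -0.1236  0.2052]
uptop [309 113  29  17 172] cen ((556.5260009765625, -343.70361328125), (44.78805160522461, 20.26476287841797), 82.9171142578125) med [ 0.5496 -0.3418  0.2058]
flange [201 125  10  13  43] cen ((571.7828979492188, -143.88746643066406), (12.501075744628906, 25.020221710205078), 46.896236419677734) med [ 0.5669 -0.1423  0.0913]
flange [186 132  14   5  35] cen ((568.807861328125, -115.306396484375), (25.560277938842773, 2.2386250495910645), 82.95974731445312) med [ 0.5689 -0.1118  0.092 ]
flange [302 146   9   4  29] cen ((549.1360473632812, -328.8282165527344), (14.712613105773926, 4.1273579597473145), 69.63272857666016) med [ 0.5486 -0.329   0.0882]
flange [314 147  12   5  32] cen ((546.9822387695312, -353.8096923828125), (20.594158172607422, 2.7627177238464355), 81.36504364013672) med [ 0.5465 -0.3562  0.0903]
flange [281 188  15  26 285] cen ((446.93157958984375, -296.0928649902344), (48.32478332519531, 24.0506343841552
[... 660 characters left out ...]
44569751620292664) med [ 0.5295 -0.1862  0.07  ]
pot [267 153  25  27 526] cen ((519.0317993164062, -280.3031921386719), (49.19934844970703, 45.82764434814453), 0.5981755256652832) med [ 0.5166 -0.2802  0.0702]
pot [284 257  24   9 146] cen ((338.1080322265625, -313.4382019042969), (14.87781810760498, 42.363059997558594), 1.1664814949035645) med [ 0.336  -0.3142  0.0659]
rim [174 201 108  11 264] cen ((443.3116760253906, -183.57989501953125), (6.8782501220703125, 209.1331024169922), 5.344149589538574) med [ 0.443  -0.1837  0.0333]
rim [164 213 133  25 402] cen ((406.0433349609375, -189.3267059326172), (29.239660263061523, 255.61123657226562), 5.8841400146484375) med [ 0.3951 -0.1874  0.0353]
```

View pics/topc.png

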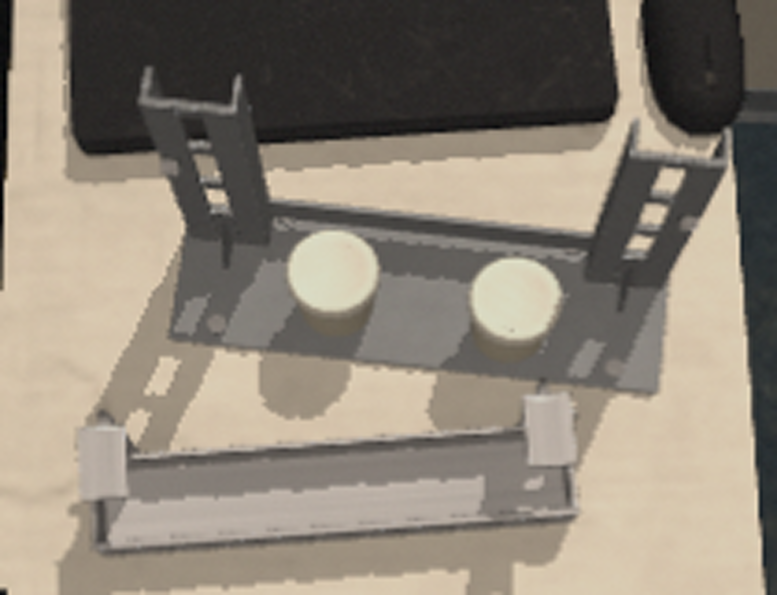

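```bash
python3 - <<'E'
from h import *
import plant; print([ (k,getattr(plant,k)) for k in dir(plant) if 'tip' in k.lower()])
d=np.load('pics/top0.npz');P=d['P'];z=P[...,2]
# front faces: L px cols 177-206, rows 99-150
def line(p):
    a=cv2.fitLine((p[:,:2]*1000).astype(np.float32),cv2.DIST_HUBER,0,.01,.01).ravel();return a
y=P[...,1];x=P[...,0]
face=(z>.02)&(z<.19)&(x>.53)&(x<.6)
for n,m in(('L',face&(y>-.15)&(y<-.1)),('R',face&(y<-.32)&(y>-.37))):
    p=P[m]
    # keep only frontmost within tolerance
    for lo in np.arange(.02,.19,.034):
        q=p[(p[:,2]>lo)&(p[:,2]<lo+.034)]; q=q[q[:,0]<np.median(q[:,0])+.006]
        print(n,lo,len(q),np.median(q,0),q[:,1].min(),q[:,1].max())
    q=p[abs(p[:,0]-np.median(p[:,0]))<.008];A=np.c_[q[:,1]-np.median(q[:,1]),q[:,2]-.1,np.ones(len(q))];w=np.ones(len(q))
    for _ in range(5):
        c=np.linalg.lstsq(A*w[:,None],q[:,0]*w,rcond=None)[0];r=q[:,0]-A@c;w=(abs(r)<.003)*1.
    print(n,'plane c',c,np.median(q[:,1]),w.sum(),len(q))
E
```

```text
[('tcp_to_tips', 0.022)]
L 0.02 134 [ 0.5674 -0.1256  0.0366] -0.14754710807245722 -0.10272168736364345
L 0.054000000000000006 122 [ 0.5684 -0.1268  0.0692] -0.14758898624789085 -0.10240392119005572
L 0.08800000000000001 132 [ 0.5682 -0.127   0.1046] -0.14695078732731132 -0.10222228581579096
L 0.12200000000000001 160 [ 0.5679 -0.1216  0.1385] -0.1470250682082017 -0.10212679188838025
L 0.156 168 [ 0.5687 -0.1304  0.1704] -0.1467865617275777 -0.10215164778772272
L plane c [0.0921 0.0043 0.5678] -0.12700219200705082 644.0 723
R 0.02 124 [ 0.5474 -0.3422  0.037 ] -0.3638189525044867 -0.3224509089994235
R 0.054000000000000006 110 [ 0.5478 -0.3462  0.0695] -0.3640978386802488 -0.32216934234151545
R 0.08800000000000001 124 [ 0.5479 -0.3432  0.1049] -0.36397494832328114 -0.32054368104626013
R 0.12200000000000001 150 [ 0.5477 -0.3477  0.14  ] -0.3648320190338934 -0.32050414038484143
R 0.156 159 [ 0.5482 -0.3423  0.1724] -0.3646611099199146 -0.3206625770360276
R plane c [0.0914 0.0027 0.5477] -0.3432896185290736 633.0 670
```

```bash
python3 -m handwheel '[[100,[0,0,0],[0,0,-1]],[100,[0,0,0],[0,0,-1]],[100,[0,0,0],[0,0,-1]],[100,[0,0,0],[0,0,-1]],[100,[0,0,0],[0,0,-1]],[100,[0,0,0],[0,0,-1]],[100,[0,0,0],[0,0,-1]],[100,[0,0,0],[0,0,-1]],[100,[0,0,0],[0,0,-1]],[100,[0,0,0],[0,0,-1]],[100,[0,0,0],[0,0,-1]],[100,[0,0,0],[0,0,-1]]]' 50
cat >> h.py <<'E'
def rel(target,yaw,st=None):
    """shift in tool units (share of 0.03) and turn (share of 5deg) about tool z"""
    st=st or sense();Rm=R.from_euler('xyz',st['ee_rot'])
    Rt=R.from_euler('xyz',[np.pi,0,np.radians(yaw)])
    d=Rm.inv().apply(np.array(target)-st['ee_pos']);
    d2=Rt.inv().apply(np.array(target)-st['ee_pos'])
    rv=np.degrees((Rm.inv()*Rt).as_rotvec())
    print('pos',st['ee_pos'],'rpy',np.degrees(st['ee_rot']),'F',st['force'],'w',st['gripper_width'],'t',st['t'])
    print('shift mm now-axes',d*1000,'units',d/.03,'| in target axes units',d2/.03,'turn units',rv/5)
E
python3 -c "
from h import *
rel([.42,-.188,.2],6.1)"
```

```text
t: 2.1
ee_pos: [0.2015, -0.4848, 0.2533]
ee_rot: [3.142, -0.0, -0.126]
force: [-1.5, -0.1, 0.6]
gripper_width: 1.001
pos [ 0.2015 -0.4848  0.2533] rpy [179.9968  -0.0006  -7.2309] F [-1.4541 -0.1429  0.5733] w 1.0012195504776737 t 2.1
shift mm now-axes [ 179.4402 -321.9604   53.2994] units [  5.9813 -10.732    1.7766] | in target axes units [ 8.2947 -9.0636  1.7772] turn units [ 0.0007 -0.0001 -2.6662]
```

```bash
python3 -m handwheel '[[100,[0,0,0.3],[0,0,-0.9]],[100,[0,0,0.3],[0,0,-0.9]],[100,[0,0,0.3],[0,0,-0.86]],[100,[0.9,-1,0],[0,0,0]],[100,[0.9,-1,0],[0,0,0]],[100,[0.9,-1,0],[0,0,0]],[100,[0.9,-1,0],[0,0,0]],[100,[0.9,-1,0],[0,0,0]],[100,[0.9,-1,0],[0,0,0]],[100,[0.9,-1,0],[0,0,0]],[100,[0.9,-1,0],[0,0,0]],[100,[0.9,-1,0],[0,0,0]]]'
python3 - <<'E'
from h import *
st=sense();s=snapshot('wrist');save(s,'w1.png');P=cloud(s,st);np.savez('pics/w1.npz',P=P,im=s['image'])
rel([.42,-.188,.15],6.1)
z=P[...,2];m=(z>.08)&(z<.1)
nl,lab,q,c=cv2.connectedComponentsWithStats(m.astype(np.uint8))
for i in range(1,nl):
    if q[i,4]>60: print(q[i],cv2.minAreaRect((P[lab==i][:,:2]*1000).astype(np.float32)))
T=cam(s,st)
for r in find_in(s,'shelf_mid'):print(r['score'],T[:3,:3]@r['centre']+T[:3,3])
E
```

```text
t: 3.3
ee_pos: [0.4164, -0.1899, 0.2266]
ee_rot: [3.141, -0.001, 0.102]
force: [0.4, -0.4, 0.0]
gripper_width: 1.0
pos [ 0.4188 -0.1859  0.2265] rpy [-179.8844   -0.137     6.0917] F [ 1.0139  3.8296 -0.114 ] w 1.0029699900503364 t 3.35
shift mm now-axes [ 0.7886  2.3238 76.4839] units [0.0263 0.0775 2.5495] | in target axes units [0.0324 0.0723 2.5495] turn units [-0.0231 -0.0274 -0.0016]
[ 255   42   58   31 1489] ((424.1627502441406, -75.37555694580078), (49.022132873535156, 23.581228256225586), 6.313179016113281)
[421 109  29  50 499] ((567.23681640625, -122.97572326660156), (44.167755126953125, 3.2263119220733643), 84.7331314086914)
[257 272  46  22 777] ((447.2792053222656, -293.4508056640625), (48.973758697509766, 23.65766716003418), 5.975528717041016)
0.62 [ 0.4201 -0.1749  0.001 ]
```

View pics/w1.png

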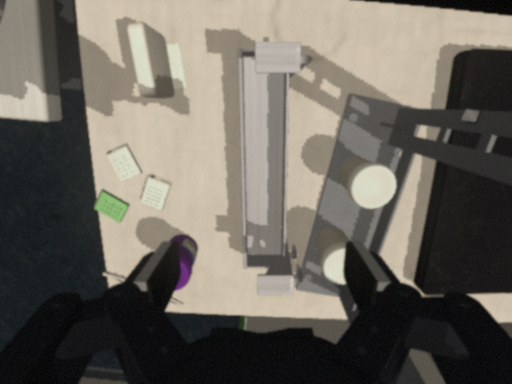

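```bash
python3 -m handwheel '[[100,[0.03,0.05,1],[0,0,0]],[100,[0,0,1],[0,0,0]],[100,[0,0,1],[0,0,0]],[100,[0,0,1],[0,0,0]],[100,[0,0,1],[0,0,0]],[100,[0,0,0.5],[0,0,0]],[100,[0,0,0.4],[0,0,0]],[100,[0,0,0],[0,0,0]]]'
python3 - <<'E'
from h import *
rel([.42,-.1875,.028],6.1)
E
```

```text
t: 4.2
ee_pos: [0.4157, -0.1928, 0.048]
ee_rot: [-3.14, 0.002, 0.102]
force: [-0.7, -0.1, 0.8]
gripper_width: 0.996
pos [ 0.4157 -0.1928  0.048 ] rpy [-179.9199    0.1301    5.8337] F [-0.7241 -0.1362  0.8234] w 0.9964872053271756 t 4.2
shift mm now-axes [ 4.8308 -4.8116 19.9675] units [ 0.161  -0.1604  0.6656] | in target axes units [ 0.1603 -0.1606  0.6657] turn units [-0.0161  0.026  -0.0533]
```

```bash
python3 -m handwheel '[[100,[0.16,-0.16,0.3],[0,0,-0.04]],[100,[0,0,0.3],[0,0,0]],[100,[0,0,0.06],[0,0,0]],[100,[0,0,0],[0,0,0]]]'
python3 - <<'E'
from h import *
rel([.42,-.1875,.028],6.1)
E
```

```text
t: 4.6
ee_pos: [0.4209, -0.1875, 0.0293]
ee_rot: [-3.141, 0.0, 0.106]
force: [0.6, 0.6, -0.2]
gripper_width: 1.0
pos [ 0.4209 -0.1875  0.0293] rpy [-179.9905    0.0243    6.0744] F [ 0.6154  0.6042 -0.1581] w 1.0001634717811738 t 4.6
shift mm now-axes [-0.8709 -0.0485  1.2798] units [-0.029  -0.0016  0.0427] | in target axes units [-0.029  -0.0016  0.0426] turn units [-0.0019  0.0049 -0.0051]
```

Good. Close.

```bash
python3 -m handwheel '[[0,[0,0,0],[0,0,0]],[0,[0,0,0],[0,0,0]],[0,[0,0,0],[0,0,0]],[0,[0,0,0],[0,0,0]],[0,[0,0,0],[0,0,0]],[0,[0,0,0],[0,0,0]],[0,[0,0,0],[0,0,0]],[0,[0,0,0],[0,0,0]]]' 60
```

```text
t: 5.4
ee_pos: [0.4212, -0.1878, 0.0301]
ee_rot: [3.141, -0.001, 0.106]
force: [-1.7, 0.5, 5.4]
gripper_width: 0.598
```

```bash
python3 -m handwheel '[[0,[0,0,-0.3],[0,0,0]],[0,[0,0,-0.6],[0,0,0]],[0,[0,0,-0.9],[0,0,0]],[0,[0,0,-0.8],[0,0,0]],[0,[0,0,-0.6],[0,0,0.3]],[0,[0,0,-0.35],[0,0,0.5]],[0,[0,0,0],[0,0,0.5]],[0,[0,0,0],[0,0,0.5]],[0,[0,0,0],[0,0,0.48]],[0,[0,0,0],[0,0,0]]]'
python3 - <<'E'
from h import *
rel([.4932,-.2277,.136],-5.3)
E
```

```text
t: 6.4
ee_pos: [0.4205, -0.1873, 0.1355]
ee_rot: [-3.141, 0.001, -0.094]
force: [0.3, 0.3, -4.2]
gripper_width: 0.598
pos [ 0.4205 -0.1873  0.1355] rpy [-179.9649    0.0731   -5.3591] F [ 0.2505  0.2625 -4.243 ] w 0.5982775634852494 t 6.4
shift mm now-axes [76.1732 33.4732 -0.613 ] units [ 2.5391  1.1158 -0.0204] | in target axes units [ 2.538   1.1184 -0.0165] turn units [-0.007   0.0146 -0.0118]
```

```bash
python3 -m handwheel '[[0,[0.3,0.2,0],[0,0,0]],[0,[0.5,0.25,0],[0,0,0]],[0,[0.5,0.25,0],[0,0,0]],[0,[0.5,0.25,0],[0,0,0]],[0,[0.5,0.17,0],[0,0,0]],[0,[0.2,0,0],[0,0,0]],[0,[0,0,0],[0,0,0]],[0,[0,0,0],[0,0,0]],[0,[0,0,0],[0,0,0]]]'
python3 - <<'E'
from h import *
rel([.4932,-.2277,.136],-5.3)
s=snapshot('top');save(s,'top2.png');P=cloud(s);np.savez('pics/top2.npz',P=P,im=s['image'])
z=P[...,2];m=(z>.19)&(z<.208)&(P[...,0]>.4)&(P[...,0]<.62)&(abs(P[...,1]+.23)<.18)
nl,lab,q,c=cv2.connectedComponentsWithStats(m.astype(np.uint8))
for i in range(1,nl):
    if q[i,4]>60: print(q[i],cv2.minAreaRect((P[lab==i][:,:2]*1000).astype(np.float32)),np.median(P[lab==i],0))
s=snapshot('scene');save(s,'scene2.png');st=sense();s=snapshot('wrist');save(s,'w2.png');P=cloud(s,st);np.savez('pics/w2.npz',P=P)
z=P[...,2];m=(z>.19)&(z<.208)&(P[...,0]>.4)&(P[...,0]<.62)&(abs(P[...,1]+.23)<.18)
nl,lab,q,c=cv2.connectedComponentsWithStats(m.astype(np.uint8))
for i in range(1,nl):
    if q[i,4]>60: print(q[i],cv2.minAreaRect((P[lab==i][:,:2]*1000).astype(np.float32)),np.median(P[lab==i],0))
E
```

```text
t: 7.3
ee_pos: [0.492, -0.2277, 0.1359]
ee_rot: [-3.141, 0.0, -0.093]
force: [0.1, 0.4, -4.8]
gripper_width: 0.598
pos [ 0.492  -0.2277  0.1359] rpy [-179.9932    0.0252   -5.3209] F [ 0.0619  0.4074 -4.7562] w 0.5977341719559129 t 7.3
shift mm now-axes [ 1.2102 -0.1034 -0.0734] units [ 0.0403 -0.0034 -0.0024] | in target axes units [ 0.0403 -0.0034 -0.0024] turn units [-0.0014  0.005  -0.0042]
[311 117  27  14 149] ((549.83740234375, -347.4542236328125), (17.731828689575195, 44.49905776977539), 17.451032638549805) [ 0.5489 -0.3497  0.204 ]
[312 144  16  27 343] ((498.02813720703125, -337.894287109375), (24.101491928100586, 47.52956008911133), 84.76952362060547) [ 0.4943 -0.3375  0.1985]
[ 140  315  245   69 9499] ((494.0580749511719, -213.62220764160156), (12.893874168395996, 60.91526794433594), 83.67351531982422) [ 0.4934 -0.2143  0.1993]
[   0  326  107   58 4260] ((440.68878173828125, -217.2742156982422), (15.327380180358887, 26.34151840209961), 32.471580505371094) [ 0.4403 -0.2112  0.1982]
[ 414  327   98   57 4120] ((545.005859375, -227.72869873046875), (26.43292999267578, 15.49548625946045), 46.49055480957031) [ 0.5463 -0.2219  0.198 ]
```

View pics/top2.png

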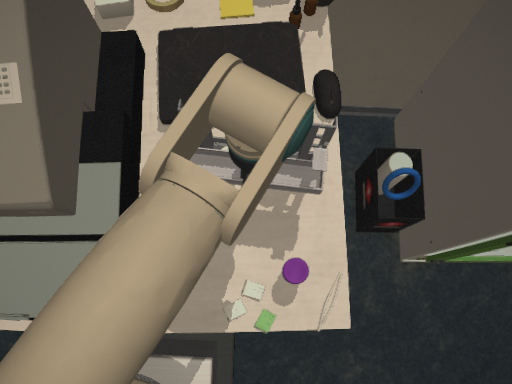

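View pics/scene2.png

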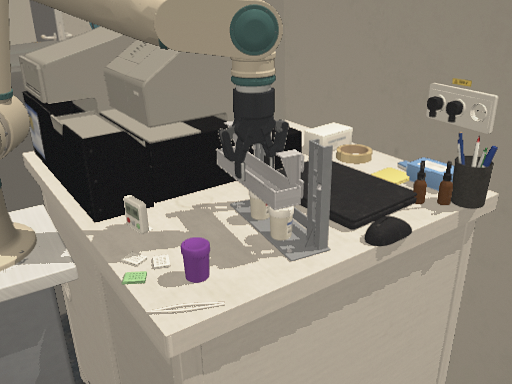

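View pics/w2.png

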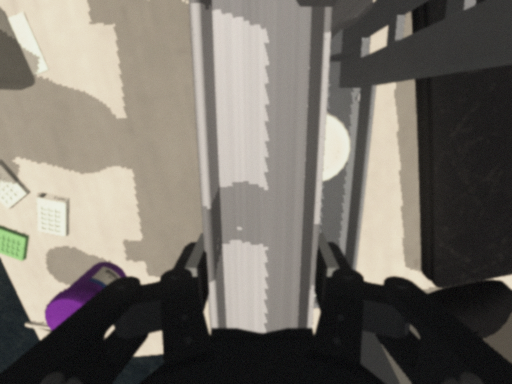

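```bash
python3 - <<'E'
from h import *
P=np.load('pics/w2.npz')['P']; c,s_=np.cos(np.radians(-5.3)),np.sin(np.radians(-5.3))
d=P[...,:2]-[.5579,-.2337]; x=c*d[...,0]+s_*d[...,1]; y=-s_*d[...,0]+c*d[...,1];z=P[...,2]
for row in range(10,240,25):
    m=(z[row]>.133)&(z[row]<.15)&(x[row]<0)&(x[row]>-.12)
    print(row,'y',np.round(np.nanmedian(y[row][m]),4),'z',np.round(np.nanmedian(z[row][m]),4),'x range',np.round([np.nanmin(x[row][m]),np.nanmax(x[row][m])],4))
# left upright face
m=(z>.12)&(z<.2)&(y>.085)&(y<.14)&(abs(x)<.01)
print('upright',np.nanmedian(x[m]),y[m].min() if m.any() else None, m.sum())
E
```

```text
10 y 0.1085 z 0.1404 x range [-0.0916 -0.0002]
35 y 0.1001 z 0.1408 x range [-0.0922 -0.0002]
60 y 0.0915 z 0.141 x range [-0.0918 -0.0002]
85 y 0.0824 z 0.1402 x range [-0.0917 -0.0398]
110 y 0.073 z 0.1402 x range [-0.0919 -0.04  ]
135 y 0.0632 z 0.1403 x range [-0.0924 -0.0403]
160 y 0.053 z 0.1404 x range [-0.0919 -0.04  ]
185 y 0.0422 z 0.1405 x range [-0.0918 -0.0402]
210 y 0.0305 z 0.1399 x range [-0.092  -0.0398]
235 y 0.0185 z 0.1401 x range [-0.092 -0.04 ]
upright -0.0008533776191284106 0.08867924895792292 6125
```

```bash
python3 -m handwheel '[[0,[0.2,0,0],[0,0,0]],[0,[0.25,0,0],[0,0,0]],[0,[0.25,0,0],[0,0,0]],[0,[0.2,0,0],[0,0,0]],[0,[0.1,0,0],[0,0,0]],[0,[0,0,0],[0,0,0]]]'
python3 - <<'E'
from h import *
o=np.array([.5579,-.2337]);c,s_=np.cos(np.radians(-5.3)),np.sin(np.radians(-5.3))
rel([o[0]-.03*c,o[1]-.03*s_,.136],-5.3)
E
```

```text
t: 8.05
ee_pos: [0.5227, -0.2308, 0.1358]
ee_rot: [-3.142, 0.0, -0.093]
force: [-0.6, 0.1, -3.5]
gripper_width: 0.599
pos [ 0.5227 -0.2308  0.1358] rpy [-179.9974    0.0174   -5.3228] F [-0.6107  0.0636 -3.5323] w 0.5986449258442544 t 8.05
shift mm now-axes [ 5.295  -0.3175 -0.2422] units [ 0.1765 -0.0106 -0.0081] | in target axes units [ 0.1765 -0.0105 -0.008 ] turn units [-0.0005  0.0035 -0.0046]
```

```bash
python3 -m handwheel '[[0,[0.06,0,0],[0,0,0]],[0,[0.06,0,0],[0,0,0]],[0,[0,0,0],[0,0,0]]]'; python3 -m handwheel '[[0,[0.05,0,0],[0,0,0]],[0,[0,0,0],[0,0,0]]]'; python3 -m handwheel '[[0,[0.04,0,0],[0,0,0]],[0,[0,0,0],[0,0,0]]]'
```

```text
t: 8.35
ee_pos: [0.5258, -0.2311, 0.1359]
ee_rot: [-3.142, 0.001, -0.093]
force: [-1.2, 0.0, -3.7]
gripper_width: 0.595
t: 8.55
ee_pos: [0.5267, -0.2312, 0.1359]
ee_rot: [-3.141, 0.002, -0.093]
force: [-7.9, 0.9, -3.0]
gripper_width: 0.595
t: 8.75
ee_pos: [0.5267, -0.2312, 0.1359]
ee_rot: [-3.141, 0.005, -0.094]
force: [-16.0, 3.1, 1.6]
gripper_width: 0.597
```

```bash
python3 -m handwheel '[[0,[-0.06,0,0],[0,0,0]],[0,[0,0,0.1],[0,0,0]],[0,[0,0,0.1],[0,0,0]],[0,[0,0,0],[0,0,0]]]'; python3 -m handwheel '[[0,[0,0,0.06],[0,0,0]],[0,[0,0,0],[0,0,0]]]';python3 -m handwheel '[[0,[0,0,0.05],[0,0,0]],[0,[0,0,0],[0,0,0]]]'
```

```text
t: 9.15
ee_pos: [0.5264, -0.2312, 0.1294]
ee_rot: [-3.142, 0.001, -0.093]
force: [-4.7, 0.2, -4.1]
gripper_width: 0.594
t: 9.35
ee_pos: [0.5267, -0.2313, 0.1279]
ee_rot: [3.142, 0.001, -0.093]
force: [-4.9, 0.0, -4.6]
gripper_width: 0.593
t: 9.55
ee_pos: [0.5267, -0.2312, 0.1266]
ee_rot: [3.142, 0.0, -0.093]
force: [-5.2, 0.2, -2.9]
gripper_width: 0.592
```

```bash
for i in 1; do python3 -m handwheel '[[0,[0,0,0.04],[0,0,0]],[0,[0,0,0],[0,0,0]]]'; done; python3 -m handwheel '[[0,[0,0,0.04],[0,0,0]],[0,[0,0,0],[0,0,0]]]'
```

```text
t: 9.75
ee_pos: [0.5267, -0.2312, 0.1255]
ee_rot: [3.142, 0.0, -0.093]
force: [-5.6, 0.3, -2.7]
gripper_width: 0.592
t: 9.95
ee_pos: [0.5267, -0.2312, 0.1246]
ee_rot: [3.141, 0.0, -0.093]
force: [-6.6, 0.4, -0.0]
gripper_width: 0.592
```

```bash
python3 -m handwheel '[[0,[-0.03,0,0],[0,0,0]],[0,[0,0,0],[0,0,0]]]'; python3 - <<'E'
from h import *
st=sense();s=snapshot('top');save(s,'top3.png')
s=snapshot('scene');save(s,'scene3.png');P=cloud(s);np.savez('pics/s3.npz',P=P)
cv2.imwrite('pics/scene3c.png',cv2.resize(s['image'][120:260,200:350,::-1],None,fx=4,fy=4,interpolation=2))
E
```

```text
t: 10.15
ee_pos: [0.5261, -0.2312, 0.1247]
ee_rot: [3.141, -0.001, -0.093]
force: [-4.3, 0.4, -1.5]
gripper_width: 0.598
```

View pics/scene3c.png

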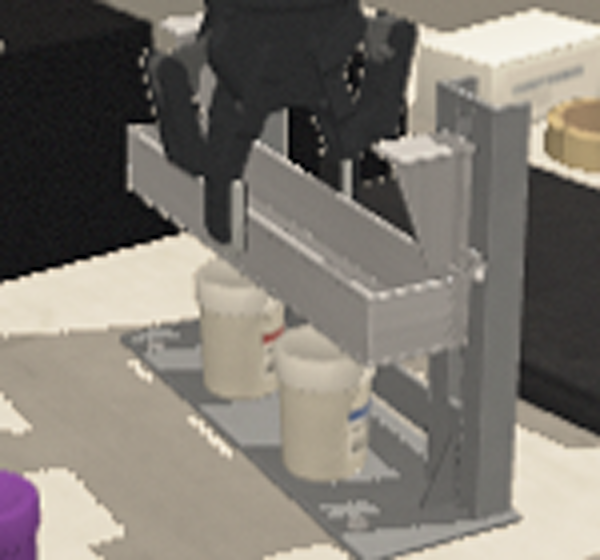

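```bash
python3 -m handwheel '[[0,[-0.02,0,0.03],[0,0,0]],[0,[0,0,0],[0,0,0]]]';  python3 -m handwheel '[[0,[0,0,0.03],[0,0,0]],[0,[0,0,0],[0,0,0]]]'
```

```text
t: 10.45
ee_pos: [0.5258, -0.2312, 0.1242]
ee_rot: [3.141, -0.002, -0.093]
force: [-4.3, 0.4, 2.5]
gripper_width: 0.594
t: 10.65
ee_pos: [0.5257, -0.2312, 0.1232]
ee_rot: [3.141, -0.001, -0.093]
force: [-4.5, 0.3, 4.7]
gripper_width: 0.595
```

```bash
python3 -m handwheel '[[0,[0,0,-0.05],[0,0,0]],[0,[0,0,0],[0,0,0]],[63,[0,0,0],[0,0,0]],[68,[0,0,0],[0,0,0]],[80,[0,0,0],[0,0,0]],[90,[0,0,0],[0,0,0]],[95,[0,0,0],[0,0,0]],[95,[0,0,0],[0,0,0]]]' 
python3 - <<'E'
from h import *
s=snapshot('scene');save(s,'scene4.png')
cv2.imwrite('pics/scene4c.png',cv2.resize(s['image'][120:260,200:350,::-1],None,fx=4,fy=4,interpolation=2))
s=snapshot('top');P=cloud(s);z=P[...,2];m=(z>.17)&(z<.194)&(P[...,0]>.48)&(P[...,0]<.56)&(P[...,1]<-.32)&(P[...,1]>-.38)
print(m.sum(),cv2.minAreaRect((P[m][:,:2]*1000).astype(np.float32)),np.median(P[m],0))
E
```

```text
t: 11.45
ee_pos: [0.5254, -0.231, 0.124]
ee_rot: [3.141, -0.0, -0.093]
force: [-0.0, 0.6, 0.4]
gripper_width: 0.946
439 ((531.853515625, -343.1823425292969), (54.746097564697266, 43.829166412353516), 1.8646279573440552) [ 0.5318 -0.3411  0.1844]
```

View pics/scene4c.png

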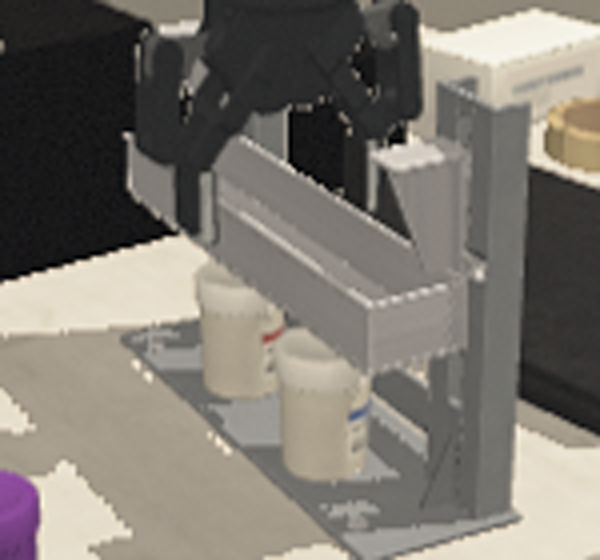

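```bash
python3 -m handwheel '[[95,[0,0,0],[0,0,0]],[95,[0,0,-0.3],[0,0,0]],[95,[0,0,-0.6],[0,0,0]],[95,[0,0,-0.9],[0,0,0]],[95,[0,0,-0.9],[0,0,0]],[95,[-0.5,0,-0.9],[0,0,0]],[95,[-1,0,-0.9],[0,0,0]],[95,[-1,0,-0.9],[0,0,0]],[95,[0,0,0],[0,0,0]],[95,[0,0,0],[0,0,0]],[95,[0,0,0],[0,0,0]]]' 
python3 - <<'E'
from h import *
st=sense();print(st['ee_pos'],abs(st['joint_velocities']).max());s=snapshot('wrist');save(s,'w5.png');P=cloud(s,st);np.savez('pics/w5.npz',P=P)
c,s_=np.cos(np.radians(-5.3)),np.sin(np.radians(-5.3))
d=P[...,:2]-[.5579,-.2337]; x=c*d[...,0]+s_*d[...,1]; y=-s_*d[...,0]+c*d[...,1];z=P[...,2]
for sg in(1,-1):
    m=(abs(y-sg*.11)<.02)&(z>.16)&(z<.2)&(x>-.06)&(x<-.004)
    if m.any(): print(sg,m.sum(),'x',x[m].min(),x[m].max(),'y',y[m].min(),y[m].max(),'z',np.median(z[m]))
s=snapshot('top');P=cloud(s);save(s,'top5.png')
d=P[...,:2]-[.5579,-.2337]; x=c*d[...,0]+s_*d[...,1]; y=-s_*d[...,0]+c*d[...,1];z=P[...,2]
for sg in(1,-1):
    m=(abs(y-sg*.11)<.02)&(z>.17)&(z<.2)&(x>-.06)&(x<-.004)
    if m.any(): print(sg,m.sum(),'x',x[m].min(),x[m].max(),'y',y[m].min(),y[m].max(),'z',np.median(z[m]))
E
```

```text
t: 12.65
ee_pos: [0.4508, -0.2239, 0.2851]
ee_rot: [-3.141, 0.001, -0.093]
force: [-0.4, -0.6, -0.8]
gripper_width: 0.945
[ 0.4508 -0.2239  0.2851] 0.02151967956519523
1 1866 x -0.04252185910827505 -0.004257711568144272 y 0.09905506411321202 0.12328032265680577 z 0.18373873723896667
-1 532 x -0.04315129308899232 -0.019784391216036624 y -0.1206937231413161 -0.09591984499998575 z 0.18311734108429967
1 232 x -0.04195693807890946 -0.004244280685638891 y 0.09781261304022577 0.12194547928004093 z 0.1841424547768647
-1 309 x -0.042036246206816015 -0.004414868846263249 y -0.12162727883244333 -0.0973270870623124 z 0.18453271905047264
```

View pics/w5.png

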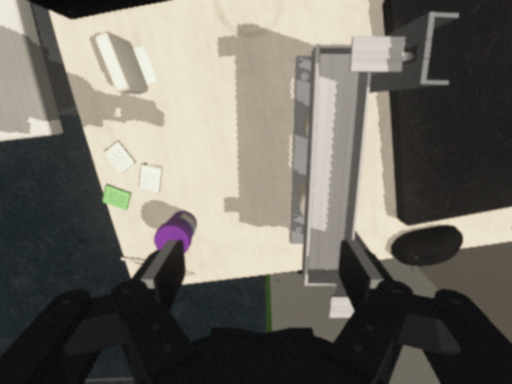

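```bash
python3 -m handwheel '[[0,[0,0,0],[0,0,1]],[0,[0,0,0],[0,0,1]],[0,[0,0,0],[0,0,1]],[0,[0,0,0],[0,0,1]],[0,[0,0,0],[0,0,1]],[0,[0,0,0],[0,0,1]],[0,[0,0,0],[0,0,1]],[0,[0,0,0],[0,0,1]],[0,[0,0,0],[0,0,1]],[0,[0,0,0],[0,0,1]],[0,[0,0,0],[0,0,1]],[0,[0,0,0],[0,0,1]]]'; python3 -m handwheel '[[0,[0,0,0],[0,0,1]],[0,[0,0,0],[0,0,1]],[0,[0,0,0],[0,0,1]],[0,[0,0,0],[0,0,1]],[0,[0,0,0],[0,0,1]],[0,[0,0,0],[0,0,1]],[0,[0,0,0],[0,0,0]],[0,[0,0,0],[0,0,0]]]'
python3 - <<'E'
from h import *
rel([.5442,-.1220,.25],-95.3)
E
```

```text
t: 13.95
ee_pos: [0.4509, -0.2239, 0.2847]
ee_rot: [3.14, 0.002, -1.144]
force: [0.4, -0.1, 0.5]
gripper_width: -0.003
t: 14.75
ee_pos: [0.4508, -0.224, 0.2852]
ee_rot: [3.14, 0.001, -1.661]
force: [-0.1, 0.3, -0.3]
gripper_width: -0.001
pos [ 0.4508 -0.224   0.2852] rpy [179.9251   0.0294 -95.188 ] F [-0.0975  0.2844 -0.307 ] w -0.001391553737278651 t 14.75
shift mm now-axes [-109.9903  -83.803    35.1691] units [-3.6663 -2.7934  1.1723] | in target axes units [-3.6724 -2.7847  1.1741] turn units [0.015  0.0059 0.0224]
```

```bash
python3 -m handwheel '[[0,[-0.7,-0.5,0],[0,0,0.02]],[0,[-0.9,-0.7,0],[0,0,0]],[0,[-0.9,-0.7,0],[0,0,0]],[0,[-0.7,-0.5,0.2],[0,0,0]],[0,[-0.47,-0.39,0.4],[0,0,0]],[0,[0,0,0.4],[0,0,0]],[0,[0,0,0.2],[0,0,0]],[0,[0,0,0],[0,0,0]],[0,[0,0,0],[0,0,0]]]'
python3 - <<'E'
from h import *
rel([.5442,-.1220,.21],-95.3)
s=snapshot('scene');save(s,'scene6.png')
cv2.imwrite('pics/scene6c.png',cv2.resize(s['image'][100:240,200:350,::-1],None,fx=4,fy=4,interpolation=2))
E
```

```text
t: 15.65
ee_pos: [0.544, -0.1232, 0.2503]
ee_rot: [-3.141, -0.0, -1.667]
force: [0.3, 0.5, 0.1]
gripper_width: -0.001
pos [ 0.544  -0.1232  0.2503] rpy [-179.985    -0.0172  -95.5007] F [0.3472 0.4752 0.0993] w -0.0005701154006650558 t 15.65
shift mm now-axes [-1.2696 -0.0713 40.2842] units [-0.0423 -0.0024  1.3428] | in target axes units [-0.0419 -0.0029  1.3428] turn units [-0.003  -0.0034 -0.0401]
```

View pics/scene6c.png

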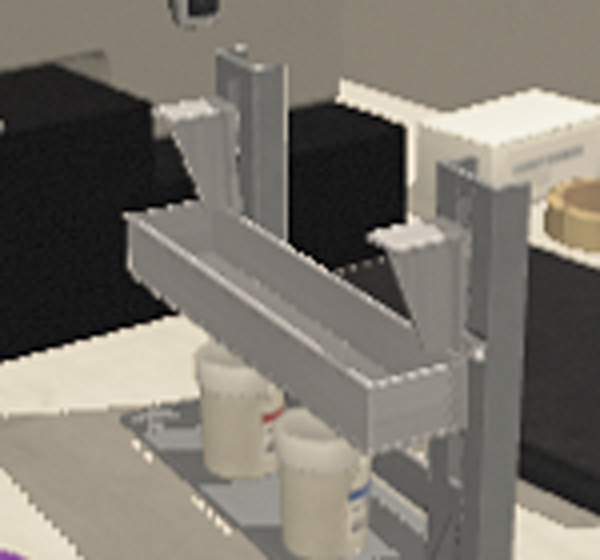

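```bash
python3 -m handwheel '[[0,[-0.04,0,0.5],[0,0,0]],[0,[0,0,0.5],[0,0,0]],[0,[0,0,0.3],[0,0,0]],[0,[0,0,0],[0,0,0]]]';python3 -m handwheel '[[0,[0,0,0.06],[0,0,0]],[0,[0,0,0.04],[0,0,0]],[0,[0,0,0],[0,0,0]]]';python3 -m handwheel '[[0,[0,0,0.05],[0,0,0]],[0,[0,0,0],[0,0,0]]]'
```

```text
t: 16.1
ee_pos: [0.5436, -0.121, 0.2083]
ee_rot: [3.137, 0.001, -1.666]
force: [-0.0, 0.1, 0.6]
gripper_width: -0.0
t: 16.4
ee_pos: [0.5447, -0.1212, 0.2084]
ee_rot: [-3.141, -0.0, -1.666]
force: [-1.1, 0.4, -0.2]
gripper_width: -0.006
t: 16.6
ee_pos: [0.5445, -0.1212, 0.2065]
ee_rot: [-3.141, -0.0, -1.666]
force: [0.2, 0.1, -0.2]
gripper_width: 0.001
```

```bash
python3 -m handwheel '[[0,[0,0,0.05],[0,0,0]],[0,[0,0,0],[0,0,0]]]';python3 -m handwheel '[[0,[0,0,0.05],[0,0,0]],[0,[0,0,0],[0,0,0]]]';python3 -m handwheel '[[0,[0,0,0.05],[0,0,0]],[0,[0,0,0],[0,0,0]]]'
```

```text
t: 16.8
ee_pos: [0.5447, -0.1211, 0.2055]
ee_rot: [-3.141, -0.0, -1.666]
force: [-0.3, -0.5, 2.1]
gripper_width: 0.003
t: 17.0
ee_pos: [0.5449, -0.1211, 0.2043]
ee_rot: [-3.14, 0.0, -1.666]
force: [0.4, 1.4, 4.4]
gripper_width: -0.0
t: 17.2
ee_pos: [0.5449, -0.121, 0.2028]
ee_rot: [-3.14, -0.0, -1.665]
force: [-0.5, 0.1, 0.3]
gripper_width: 0.0
```

```bash
python3 -m handwheel '[[0,[0,0,0.07],[0,0,0]],[0,[0,0,0],[0,0,0]]]';python3 -m handwheel '[[0,[0,0,0.07],[0,0,0]],[0,[0,0,0],[0,0,0]]]';python3 -m handwheel '[[0,[0,0,0.07],[0,0,0]],[0,[0,0,0],[0,0,0]]]'
```

```text
t: 17.4
ee_pos: [0.545, -0.121, 0.2002]
ee_rot: [-3.14, 0.0, -1.665]
force: [1.9, 1.4, 3.9]
gripper_width: 0.0
t: 17.6
ee_pos: [0.5451, -0.121, 0.1982]
ee_rot: [-3.14, 0.0, -1.665]
force: [2.4, 2.2, 4.1]
gripper_width: 0.0
t: 17.8
ee_pos: [0.5441, -0.1212, 0.1949]
ee_rot: [3.14, -0.0, -1.666]
force: [0.5, -0.2, 2.7]
gripper_width: -0.002
```

```bash
python3 -m handwheel '[[0,[0,0,0.04],[0,0,0]],[0,[0,0,0],[0,0,0]]]';python3 -m handwheel '[[0,[0,0,0.04],[0,0,0]],[0,[0,0,0],[0,0,0]]]'
```

```text
t: 18.0
ee_pos: [0.5443, -0.1213, 0.1947]
ee_rot: [3.141, -0.0, -1.666]
force: [-1.9, 1.0, 5.3]
gripper_width: 0.001
t: 18.2
ee_pos: [0.5444, -0.1213, 0.1946]
ee_rot: [-3.141, -0.0, -1.666]
force: [-4.1, 1.1, 10.4]
gripper_width: -0.002
```

```bash
python3 -m handwheel '[[0,[0,0,-0.4],[0,0,0]],[0,[0,0,-0.8],[0,0,0]],[0,[0,0,-0.6],[0,0,0]],[0,[0,0,0],[0,0,0]]]';python3 -m handwheel '[[0,[0.6,0,0],[0,0,0]],[0,[0.9,0,0],[0,0,0]],[0,[1,0,0],[0,0,0]],[0,[1,0,0],[0,0,0]],[0,[1,0,0],[0,0,0]],[0,[1,0,0],[0,0,0]],[0,[0.9,0,0],[0,0,0]],[0,[0.6,0,0],[0,0,0]],[0,[0.35,0,0],[0,0,0]],[0,[0,0,0],[0,0,0]],[0,[0,0,0],[0,0,0]]]'
python3 - <<'E'
from h import *
rel([.5238,-.341,.209],-95.3)
E
```

```text
t: 18.6
ee_pos: [0.5453, -0.1216, 0.2501]
ee_rot: [-3.137, -0.001, -1.666]
force: [-1.0, -0.2, -0.4]
gripper_width: 0.002
t: 19.7
ee_pos: [0.5239, -0.3399, 0.2471]
ee_rot: [3.141, 0.0, -1.665]
force: [0.9, -0.3, -0.1]
gripper_width: 0.0
pos [ 0.5239 -0.3399  0.2471] rpy [179.9879   0.0256 -95.405 ] F [ 0.9147 -0.3122 -0.1175] w 0.0004896413037493024 t 19.7
shift mm now-axes [ 1.0743 -0.0479 38.1062] units [ 0.0358 -0.0016  1.2702] | in target axes units [ 0.0352 -0.0013  1.2702] turn units [ 0.0024  0.0051 -0.021 ]
```

```bash
python3 -m handwheel '[[0,[0.03,0,0.4],[0,0,0]],[0,[0,0,0.5],[0,0,0]],[0,[0,0,0.3],[0,0,0]],[0,[0,0,0],[0,0,0]],[0,[0,0,0.05],[0,0,0]],[0,[0,0,0],[0,0,0]]]';python3 -m handwheel '[[0,[0,0,0.06],[0,0,0]],[0,[0,0,0],[0,0,0]]]';python3 -m handwheel '[[0,[0,0,0.06],[0,0,0]],[0,[0,0,0],[0,0,0]]]'
```

```text
t: 20.3
ee_pos: [0.5237, -0.3416, 0.2102]
ee_rot: [-3.141, -0.0, -1.666]
force: [-0.4, 0.1, 1.0]
gripper_width: -0.001
t: 20.5
ee_pos: [0.5236, -0.3417, 0.2081]
ee_rot: [-3.141, -0.0, -1.666]
force: [0.8, -0.4, -0.2]
gripper_width: -0.001
t: 20.7
ee_pos: [0.5235, -0.3416, 0.206]
ee_rot: [3.141, 0.0, -1.666]
force: [-0.4, -0.6, 0.7]
gripper_width: -0.0
```

```bash
python3 -m handwheel '[[0,[0,0,0.06],[0,0,0]],[0,[0,0,0],[0,0,0]]]';python3 -m handwheel '[[0,[0,0,0.06],[0,0,0]],[0,[0,0,0],[0,0,0]]]'
```

```text
t: 20.9
ee_pos: [0.5236, -0.3418, 0.2048]
ee_rot: [-3.141, -0.001, -1.666]
force: [-0.1, -1.0, 2.3]
gripper_width: 0.0
t: 21.1
ee_pos: [0.5237, -0.3419, 0.2031]
ee_rot: [-3.14, -0.001, -1.666]
force: [-0.3, -1.7, 3.6]
gripper_width: -0.001
```

```bash
python3 -m handwheel '[[0,[0,0,0.07],[0,0,0]],[0,[0,0,0],[0,0,0]]]';python3 -m handwheel '[[0,[0,0,0.07],[0,0,0]],[0,[0,0,0],[0,0,0]]]';python3 -m handwheel '[[0,[0,0,0.07],[0,0,0]],[0,[0,0,0],[0,0,0]]]'
```

```text
t: 21.3
ee_pos: [0.5233, -0.3412, 0.1995]
ee_rot: [3.14, 0.001, -1.666]
force: [-0.3, 0.0, -0.4]
gripper_width: -0.002
t: 21.5
ee_pos: [0.5234, -0.3414, 0.1977]
ee_rot: [3.141, 0.001, -1.666]
force: [-0.8, 0.6, -0.4]
gripper_width: 0.002
t: 21.7
ee_pos: [0.5234, -0.3414, 0.1957]
ee_rot: [3.141, 0.0, -1.666]
force: [-0.4, -0.0, -0.6]
gripper_width: -0.002
```

```bash
python3 -m handwheel '[[0,[0,0,0.05],[0,0,0]],[0,[0,0,0],[0,0,0]]]';python3 -m handwheel '[[0,[0,0,0.04],[0,0,0]],[0,[0,0,0],[0,0,0]]]'
```

```text
t: 21.9
ee_pos: [0.5235, -0.3415, 0.1948]
ee_rot: [-3.142, 0.0, -1.666]
force: [-1.0, 0.1, -0.4]
gripper_width: -0.0
t: 22.1
ee_pos: [0.5236, -0.3416, 0.1946]
ee_rot: [-3.141, -0.001, -1.666]
force: [-1.4, 0.7, 5.1]
gripper_width: 0.003
```

Home there too; one more firm push, then lift and look.

```bash
python3 -m handwheel '[[0,[0,0,0.05],[0,0,0]],[0,[0,0,0],[0,0,0]]]'; python3 -m handwheel '[[0,[0,0,-0.4],[0,0,0]],[0,[0,0,-0.8],[0,0,0]],[0,[0,0,-1],[0,0,0]],[0,[0,1,-1],[0,0,0]],[0,[0,1,-0.4],[0,0,0]],[0,[0,1,0],[0,0,0]],[0,[0,1,0],[0,0,0]],[0,[0,1,0],[0,0,0]],[0,[0,0,0],[0,0,0]],[0,[0,0,0],[0,0,0]]]'
python3 - <<'E'
from h import *
print(sense()['ee_pos'])
c,s_=np.cos(np.radians(-5.3)),np.sin(np.radians(-5.3))
for n in('top','scene'):
    s=snapshot(n);P=cloud(s);save(s,n+'7.png')
    d=P[...,:2]-[.5579,-.2337]; x=c*d[...,0]+s_*d[...,1]; y=-s_*d[...,0]+c*d[...,1];z=P[...,2]
    for sg in(1,-1):
        m=(abs(y-sg*.11)<.02)&(z>.16)&(z<.195)&(x>-.06)&(x<-.004)
        if m.any(): print(n,sg,m.sum(),'x',x[m].min(),x[m].max(),'y',y[m].min(),y[m].max(),'z',np.median(z[m]))
    if n=='top':
        for lx,ly in((.53,-.186),(.518,-.28)):
            m=(np.hypot(P[...,0]-lx,P[...,1]-ly)<.035)&(z>.06)&(z<.076); print('pot',P[m].mean(0),m.sum())
cv2.imwrite('pics/scene7c.png',cv2.resize(s['image'][100:260,220:350,::-1],None,fx=3.7,fy=3.7,interpolation=2))
E
```

```text
t: 22.3
ee_pos: [0.5236, -0.3417, 0.1944]
ee_rot: [-3.14, -0.001, -1.666]
force: [-4.3, 3.5, 10.8]
gripper_width: -0.001
t: 23.3
ee_pos: [0.3741, -0.3275, 0.3007]
ee_rot: [-3.14, -0.001, -1.666]
force: [0.4, 0.4, -0.1]
gripper_width: -0.002
[ 0.3741 -0.3275  0.3007]
top 1 286 x -0.0399626395318026 -0.0040231384979624455 y 0.09737784856979145 0.12199213351443076 z 0.17292147336452712
pot [ 0.5086 -0.1838  0.0651] 21
pot [nan nan nan] 0
scene 1 124 x -0.0405195091263922 -0.00526192639351043 y 0.0952631535925889 0.1215053238225594 z 0.17235834208880227
scene -1 193 x -0.04020880187693166 -0.004031458641127165 y -0.1251967785819645 -0.09753524269665238 z 0.17238074001742598<stdin>:12: RuntimeWarning: Mean of empty slice.
  ret = um.true_divide(
```

View pics/scene7c.png

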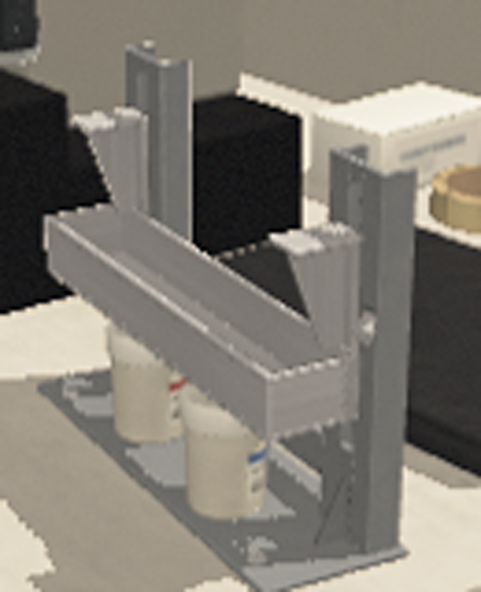

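View pics/top7.png

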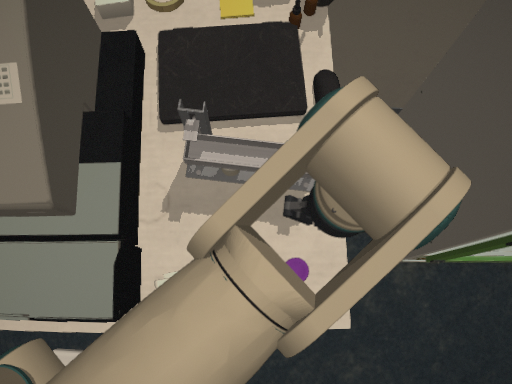

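```bash
python3 -c "
from h import *
s=sense();print(s['t'],s['force'],abs(s['joint_velocities']).max());print(sign_off())"
```

```text
23.4 [-0.1574  0.4002  0.0278] 0.01049071400466772
the job is handed in; nothing more can be done
None
```

The shelf is hanging on the rack and I handed the job in at about 23.4 s. I put its four hooks into the two upper slot rows and let it down onto the catches. It hung there by itself with both flanges at about 184 mm, then I pressed the left and right flanges until each end stopped hard.

**Shelf:** After pressing, the cameras put both flange tops at 172.4–172.9 mm (home is 173). The plates are on the uprights (shelf_mid x about −0.030 m), and the shelf is centred within about 2 mm and level. The arm stood clear at z = 0.30 m with no contact force.

**Catches:** The right catch shows out over its ear in the scene picture. I did not see the left catch directly. I take it as out because the pressing force dropped on the way down and that end measured at home height.

**Pots:** Both stand upright in the last scene picture, and nothing went near them. My numeric check from the top camera failed because the shelf and arm hid them, so I have no measured pot positions at the end.

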